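# Unstack the bric-a-brac onto its display pads

### The job

Take the stack of bric-a-brac apart piece by piece and set each piece down gently, upright, in the middle of the display pad of its own colour: the yellow bottle on the yellow pad, the red and blue glass candle holders on the red and blue pads, and the green tin on the green pad, lengthwise along it. Tip nothing over, and leave the purple goblet and the white jug where they stand.

Things in the scene. Friction and masses are not known exactly. Their poses are not given: they have to be found in the camera images.
- tin: dark green oblong metal tin with a brass line round it, closed, 60 mm (x) x 130 mm (y) x 40 mm tall, about 0.3 kg, the bottom of the stack; flat top. Origin: centre of its underside; y along the long side, z up. The red and the blue holder stand side by side on it, centres 33 mm either side of its middle along y, in either order.
- red_holder: round ruby-red glass candle holder, solid, 52 mm across, 38 mm tall, about 0.17 kg, upright on the tin. Origin: centre of its underside, z up.
- blue_holder: square dark blue glass candle holder, solid, 46 x 46 mm, 38 mm tall, about 0.17 kg, upright on the tin. Origin: centre of its underside; x and y along its sides (parallel to the tin's at the start), z up.
- yellow_bottle: small yellow glass bottle with a brass cap, 54 mm tall, about 0.07 kg; straight round body 32 mm across up to 34 mm, then a neck and a cap 18 mm across. The top of the stack: it stands on the red or on the blue holder. Origin: centre of its underside, z up.
- pad_green: flat green display pad, 84 x 140 x 3 mm, fixed to the table, with a cream rectangular outline in its middle showing the footprint of its piece. Origin: centre of its underside (its upper face is 3 mm above); x along the short side, y along the long side, z up.
- pad_red: flat red display pad, 84 x 140 x 3 mm, fixed to the table, with a cream disc in its middle showing the footprint of its piece. Origin: centre of its underside (its upper face is 3 mm above); x along the short side, y along the long side, z up.
- pad_blue: flat blue display pad, 84 x 140 x 3 mm, fixed to the table, with a cream square in its middle showing the footprint of its piece. Origin: centre of its underside (its upper face is 3 mm above); x along the short side, y along the long side, z up.
- pad_yellow: flat yellow display pad, 84 x 140 x 3 mm, fixed to the table, with a cream disc in its middle showing the footprint of its piece. Origin: centre of its underside (its upper face is 3 mm above); x along the short side, y along the long side, z up.
- goblet: purple glass goblet, 48 mm across, 80 mm tall, loose, standing upright on the table among the pads; to be left alone. Origin: centre of its underside, z up.
- jug: small white ceramic cream jug, 50 mm across, 64 mm tall, with a handle on its +y side reaching 37 mm from the axis, loose, standing upright on the table among the pads; to be left alone. Origin: centre of its underside, z up.

How it is judged:
At the end, for the whole second after the job is handed in: Each of the four pieces stands upright (within 0.1 rad) and at rest directly on the pad of its own colour, its centre within 15 mm of the pad's centre, and the tin's long side is within 0.17 rad of the green pad's long side (either way round) (horizontal distance between tin and pad_green below 0.015 m and z of tin in the frame of pad_green between 0 and 0.008 m and angle between each of tin, red_holder, blue_holder, yellow_bottle's own z axis and vertical below 0.1 rad and linear speed of each of tin, red_holder, blue_holder, yellow_bottle below 0.02 m/s and angular speed of each of tin, red_holder, blue_holder, yellow_bottle below 0.2 rad/s and horizontal distance between red_holder and pad_red below 0.015 m and z of red_holder in the frame of pad_red between 0 and 0.008 m and horizontal distance between blue_holder and pad_blue below 0.015 m and z of blue_holder in the frame of pad_blue between 0 and 0.008 m and horizontal distance between yellow_bottle and pad_yellow below 0.015 m and z of yellow_bottle in the frame of pad_yellow between 0 and 0.008 m and angle between the y axis of tin and the y axis of pad_green, either way round below 0.17 rad); the robot touches nothing.
It fails at once if a piece of the stack is tipped over (angle between any of tin, red_holder, blue_holder, yellow_bottle's own z axis and vertical above 0.6 rad).
It fails at once if a piece is dropped onto its pad (it arrives faster than 0.6 m/s) ((horizontal distance between tin and pad_green below 0.06 m and z of tin in the frame of pad_green below 0.02 m and linear speed of tin above 0.6 m/s) or (horizontal distance between red_holder and pad_red below 0.06 m and z of red_holder in the frame of pad_red below 0.02 m and linear speed of red_holder above 0.6 m/s) or (horizontal distance between blue_holder and pad_blue below 0.06 m and z of blue_holder in the frame of pad_blue below 0.02 m and linear speed of blue_holder above 0.6 m/s) or (horizontal distance between yellow_bottle and pad_yellow below 0.06 m and z of yellow_bottle in the frame of pad_yellow below 0.02 m and linear speed of yellow_bottle above 0.6 m/s)).
It fails at once if the goblet or the jug is moved more than 20 mm or tipped over (distance of any of goblet, jug from where it was at the start of the episode above 0.02 m or angle between any of goblet, jug's own z axis and vertical above 0.5 rad).
It also fails if it takes over 128 s, if anything falls off the work surface, if the arm or the gripper's body presses on something with over 40 N, if the wrist force passes 120 N, or if a joint passes its speed limit or range.

### The arm

A 6-joint arm with a two-finger parallel gripper is mounted at the origin on the work surface. World frame = base frame: x ahead of the robot, y to its left, z up, the work surface at z = 0. Lengths are in m, angles in rad, forces in N, time in s.
With the tool pointing down it reaches from about 0.35 to 0.95 m from the base axis. Payload 17.4 kg.
Tool frame: the origin (TCP) lies midway between the tips of the shut fingers; the grasp point (between the pads) lies bot.grasp_offset behind it (bot.grasp_offset is the distance from the TCP to the grasp point, in m); z points along the fingers, y is the line along which they close (so a half turn about z gives the same grasp; the last joint's range is limited). The gripper opens to 93 mm and grips with 3 to 60 N. Pads are 15 mm wide; open, the fingers measure 128 mm over their backs; the gripper's body (75 mm by 188 mm) begins 65 mm behind the grasp point.
Start: joints at [1.134, 0.116, 1.442, -0, 1.584, -0.038], TCP at [0.262, 0.622, 0.219] pointing down, gripper open.
Joint ranges: [-2.83, 2.83], [-0.83, 2.19], [0.07, 2.5], [-1.14, 4.28], [0.01, 3], [-2.97, 2.97]. Speed limits (rad/s): [1.89, 1.89, 2.22, 3.14, 3.14, 3.14].

### API

Orientations are given as a rotation vector (axis times angle).
In Python, from plant import bot, read_camera gives the robot as it stands.
- The arm moves only by the tool send_rows, never from a script. Its argument "plan" is a list of rows, each an object of numbers: "x", "y", "z": the shift along the tool's x, y, z in cm; "wx", "wy", "wz": the turn, a rotation vector about the tool's x, y, z in degrees; "fingers": the opening, from 0 (shut) to 1 (fully open). A call has 1 to 10 rows; each row shifts and turns the commanded pose from where the row before left it, along the tool's axes as they then stand; what a row does not reach is not made up. A row lasts 1/12 s, in which the tool goes at most 41.7 mm and 7.16 degrees, less where a joint would pass 70% of its speed; a pose out of reach is approached as far as the arm can. A call with a gripper value outside its range is refused whole. The fingers move at their own pace and stop on an object; "squeeze" is the grip in N (left out, the last holds). Time passes only in rows, so rows that do not move let the fingers close. It gives the time, the measured TCP pose, the force, the opening and the grip force at its end, in the units of the state.
- bot.get_state(): the state, without advancing time (a new reading comes with each control period).
- read_camera(name): name is "scene" or "top" or "wrist"; returns a dict with "img" (480x640x3 uint8, red, green, blue), "mtx" (3x3 intrinsics, pixels), "extrinsics" (4x4, takes a point from world to camera coordinates). Camera axes: x right, y up, looking along -z (the intrinsics and any distortion apply to the point x, -y, -z); pixel columns grow to the right and rows downward; lengths in m; the calibration is good to about 2 mm. A picture is of the moment at which its call begins. There is no depth.
- bot.close_job(): hands the job in; it is judged then, once.
The state is a dict: "time": time; "qpos": joint angles; "qvel": joint speeds; "joint_efforts": joint torques, N m; "eef_pos": TCP position; "eef_rot": TCP orientation; "ft_force": force on the tool from outside, world axes, zero at the start; "ft_torque": the same for the moment, N m; "gripper_width": finger opening in m; "grasp_force": force on a finger pad.
Only numpy, scipy, OpenCV 4.12 (cv2) and the standard library are available. Lean on these libraries where they do the work, as an engineer would, in place of code of your own. Each camera call takes 0.05 s, during which the arm holds its last target. There are 200 camera calls.

## Working session

There is one attempt and no reset: what is moved stays moved. The work goes in short steps, Python scripts to look and compute and a tool call to move; the robot and the scene stay as the last step left them, time stands still between calls to the robot, and variables do not carry over. Pictures are saved under pics/ and viewed, at most 14 in all, crops included, and the job is handed in when it is done.

Besides the shell and the picture viewer there is one more tool, called after "Request:" by a JSON object that holds its "op" and its "data". send_rows: Moves the arm, as the interface text tells. Its arguments: {"type":"object","properties":{"plan":{"type":"array","items":{"type":"object","properties":{"x":{"type":"number"},"y":{"type":"number"},"z":{"type":"number"},"wx":{"type":"number"},"wy":{"type":"number"},"wz":{"type":"number"},"fingers":{"type":"number"}}}},"squeeze":{"type":"number"}},"required":["plan"]}

```bash
mkdir -p pics; ls; python3 - <<'E'
from plant import bot, read_camera
import cv2,numpy as np
np.set_printoptions(precision=4,suppress=True)
print(bot.grasp_offset, bot.get_state())
for n in("scene","top"):
    c=read_camera(n); cv2.imwrite(f"pics/{n}0.png",c["img"][:,:,::-1]); print(c["mtx"],c["extrinsics"],[k for k in c])
E
```

```text
pics
0.0188 {'time': 0.0, 'qpos': array([ 1.1342,  0.1165,  1.4423,  0.    ,  1.584 , -0.0378]), 'qvel': array([ 0.0007, -0.0013, -0.0009,  0.0016,  0.0001,  0.0011]), 'joint_efforts': array([  0.0012, -72.1265, -62.261 ,   0.0782,   0.0239,  -0.0001]), 'eef_pos': array([0.262 , 0.6218, 0.2179]), 'eef_rot': array([-0.6223, -3.079 ,  0.0018]), 'ft_force': array([-0.1963,  0.0721,  0.0097]), 'ft_torque': array([-0.0369, -0.0048,  0.0501]), 'grasp_force': 0.0, 'gripper_width': 0.09302976634593471}
[[499.7085   0.     311.4558]
 [  0.     499.7085 235.2195]
 [  0.       0.       1.    ]] [[ 0.1348  0.9908  0.013  -0.0836]
 [-0.8359  0.1067  0.5384  0.3999]
 [ 0.532  -0.0834  0.8426 -1.2944]
 [ 0.      0.      0.      1.    ]] ['img', 'mtx', 'extrinsics']
[[460.7502   0.     321.7747]
 [  0.     460.7502 242.2366]
 [  0.       0.       1.    ]] [[-0.005  -0.9996 -0.0284  0.0317]
 [ 0.9985 -0.0066  0.0539 -0.533 ]
 [-0.0541 -0.0281  0.9981 -0.9285]
 [ 0.      0.      0.      1.    ]] ['img', 'mtx', 'extrinsics']
```

View pics/top0.png

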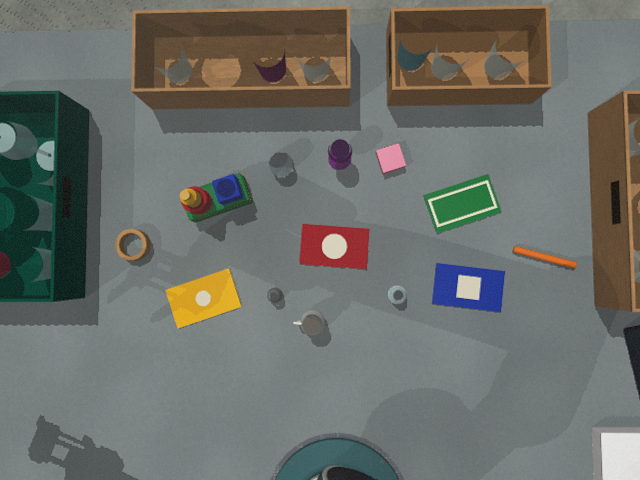

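View pics/scene0.png

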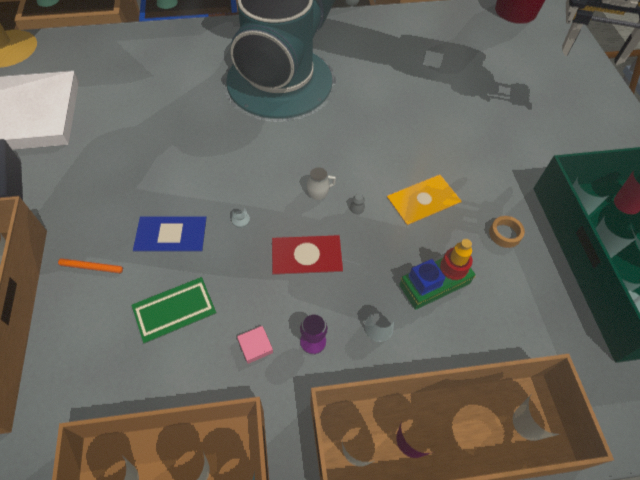

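The top view shows the stack at about (215,195): the bottle on the red holder at (193,200) and the blue holder at (229,188). The pads are green (462,203), red (334,247), blue (468,288) and yellow (203,298). The goblet is at (340,153) and the jug at (312,322).

```bash
cat > h.py <<'E'
from plant import bot, read_camera
import cv2, numpy as np
from scipy.spatial.transform import Rotation as R
np.set_printoptions(precision=4,suppress=True)
HSV=dict(green=((50,90,25),(85,255,255)),blue=((108,120,30),(128,255,255)),yellow=((15,120,90),(32,255,255)),red=((172,120,50),(180,255,255)))
def mask(img,col):
    h=cv2.cvtColor(img,cv2.COLOR_RGB2HSV); m=cv2.inRange(h,*map(np.array,HSV[col]))
    if col=="red": m|=cv2.inRange(h,np.array((0,150,50)),np.array((6,255,255)))
    return m
def blobs(img,col,amin=60):
    cs,_=cv2.findContours(mask(img,col),cv2.RETR_EXTERNAL,cv2.CHAIN_APPROX_NONE)
    return sorted([c for c in cs if cv2.contourArea(c)>amin],key=cv2.contourArea,reverse=True)
def ray(c,uv):
    E=c["extrinsics"]; Rm,t=E[:3,:3],E[:3,3]; K=c["mtx"]
    d=np.array([(uv[0]-K[0,2])/K[0,0],-(uv[1]-K[1,2])/K[1,1],-1.]); return -Rm.T@t, Rm.T@d
def onz(c,uv,z):
    o,d=ray(c,uv); return (o+d*(z-o[2])/d[2])
def proj(c,p):
    q=c["extrinsics"][:3,:3]@np.array(p)+c["extrinsics"][:3,3]; return c["mtx"][0,0]*q[0]/-q[2]+c["mtx"][0,2], c["mtx"][1,1]*-q[1]/-q[2]+c["mtx"][1,2]
def rect(c,cnt,z):
    P=np.array([onz(c,p[0],z)[:2] for p in cnt],np.float32); (x,y),s,_=r=cv2.minAreaRect(P)
    b=cv2.boxPoints(r); e=max([b[1]-b[0],b[2]-b[1]],key=np.linalg.norm)
    return (round(x,4),round(y,4)),np.round(s,4),round(np.degrees(np.arctan2(e[1],e[0]))%180,1)
def go(x,y,z,ang=None):
    """shift (cm, tool axes now) to TCP x,y,z; then turn so that the closing line (tool y) is at world angle ang deg (mod 180)"""
    s=bot.get_state(); r=R.from_rotvec(s["eef_rot"]); M=r.as_matrix()
    d=M.T@(np.array([x,y,z])-s["eef_pos"])*100
    print("t",round(s["time"],2),"tcp",s["eef_pos"],"shift cm",np.round(d,2),"q6",round(s["qpos"][5],2),"tilt",M[:,2])
    if ang is not None:
        a=np.degrees(np.arctan2(M[1,1],M[0,1])); w=-((ang-a+90)%180-90); print("yangle",round(a,1),"wz",round(w,1))
E
python3 - <<'E'
from h import *
out=[]
for n in("top","scene"):
    c=read_camera(n); img=c["img"]; print(n)
    for col in HSV:
        for b in blobs(img,col)[:4]:
            x,y,w,h=cv2.boundingRect(b)
            print(col,(x,y,w,h),cv2.contourArea(b),"z.003",*rect(c,b,.003))
    u,v=(216,198) if n=="top" else (440,272)
    out.append(cv2.resize(img[v-50:v+50,u-50:u+50],(400,400),interpolation=cv2.INTER_CUBIC))
cv2.imwrite("pics/crop1.png",np.hstack(out)[:,:,::-1])
E
```

```text
top
green (0, 91, 89, 211) 15401.5 z.003 (0.6404, 0.6172) [0.4532 0.1918] 1.9
green (424, 174, 77, 59) 2654.5 z.003 (0.6125, -0.2612) [0.0837 0.1401] 108.1
green (186, 173, 65, 49) 530.0 z.003 (0.629, 0.2507) [0.0674 0.1369] 108.5
blue (432, 263, 73, 49) 2730.5 z.003 (0.44, -0.2697) [0.1395 0.0838] 82.8
blue (212, 174, 32, 31) 599.0 z.003 (0.6463, 0.2265) [0.0558 0.0525] 18.0
yellow (387, 6, 164, 89) 6196.5 z.003 (0.9379, -0.2806) [0.1851 0.338 ] 90.2
yellow (165, 268, 77, 60) 2664.0 z.003 (0.4197, 0.2761) [0.0849 0.141 ] 108.5
yellow (201, 55, 55, 36) 707.0 z.003 (0.8973, 0.2269) [0.0755 0.1154] 90.5
yellow (116, 229, 31, 31) 705.5 z.003 (0.5327, 0.4292) [0.0633 0.0637] 90.9
red (299, 224, 70, 45) 2600.0 z.003 (0.5258, 0.0039) [0.1394 0.0838] 85.3
red (182, 186, 29, 28) 229.0 z.003 (0.6224, 0.2894) [0.0553 0.0536] 63.8
red (0, 252, 10, 25) 150.0 z.003 (0.4927, 0.6985) [0.0506 0.0194] 1.9
scene
green (555, 147, 85, 214) 9849.5 z.003 (0.5416, 0.6097) [0.1856 0.5597] 152.7
green (132, 277, 84, 66) 2953.5 z.003 (0.612, -0.2626) [0.0846 0.1399] 107.9
green (403, 268, 72, 41) 653.5 z.003 
[... 162 characters left out ...]
322) [0.0595 0.0631] 107.8
blue (139, 0, 69, 21) 164.0 z.003 (-0.343, -0.2734) [0.193  0.0995] 88.5
yellow (311, 357, 302, 123) 23109.0 z.003 (0.8863, 0.21) [0.4724 0.1847] 89.8
yellow (52, 403, 201, 77) 6815.5 z.003 (0.8438, -0.2893) [0.324  0.1171] 82.3
yellow (0, 0, 121, 67) 2174.5 z.003 (-0.2663, -0.5891) [0.3171 0.2911] 80.3
yellow (0, 282, 36, 139) 2009.0 z.003 (0.6499, -0.553) [0.0539 0.2596] 180.0
red (273, 235, 70, 38) 2262.0 z.003 (0.5259, 0.0029) [0.1381 0.0828] 86.2
red (497, 0, 47, 23) 762.0 z.003 (-0.2137, 0.7387) [0.1512 0.1074] 83.4
red (615, 181, 25, 33) 484.5 z.003 (0.4681, 0.724) [0.0498 0.0996] 152.7
red (445, 255, 27, 24) 228.5 z.003 (0.5952, 0.3009) [0.0531 0.052 ] 77.3
```

View pics/crop1.png

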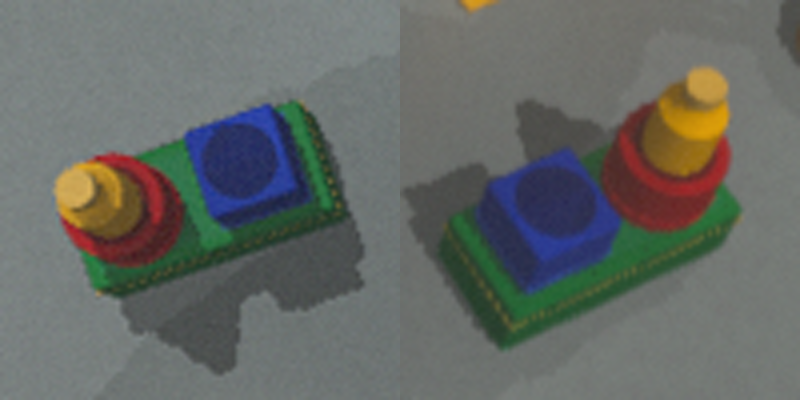

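The crops confirm the bottle stands on the red holder. In the top view the cap is at about (184.7,195) and the blue top disc at (226,188); in the scene view they are at (467,243.5) and (428.5,272.5).

```bash
python3 - <<'E'
from h import *
T=read_camera("top");S=read_camera("scene")
for n,a,b,z in(("cap",(184.75,195),(467,243.5),.132),("blue",(226,188),(428.5,272.5),.078)):
    print(n,onz(T,a,z),onz(S,b,z))
def f(u,v): return (166+u/4,148+v/4)
A=onz(T,f(303,102),.04);B=onz(T,f(343,211),.04);C=onz(T,f(106,288),.04)  # tin top corners
print("tin",A,B,C,"mid",(A+C)/2,"len",np.linalg.norm(B-A),np.linalg.norm(C-B),np.degrees(np.arctan2(*(C-B)[1::-1])))
b=onz(T,(229,188),.05)
go(*onz(T,(184.75,195),.132)[:2],.2,16)
E
```

```text
cap [0.6145 0.2741 0.132 ] [0.6159 0.2748 0.132 ]
blue [0.636  0.2116 0.078 ] [0.6366 0.2113 0.078 ]
tin [0.6719 0.1888 0.04  ] [0.6163 0.1683 0.04  ] [0.5784 0.2881 0.04  ] mid [0.6251 0.2385 0.04  ] len 0.05919777408735359 0.12562033361990582 107.56820347256921
t 0.3 tcp [0.2621 0.622  0.2184] shift cm [-45.98 -18.38   1.85] q6 -0.04 tilt [-0.0002 -0.0003 -1.    ]
yangle 67.1 wz 51.1
```

Request:
{"op": "send_rows", "data": {"plan": [{"x":-3.8,"y":-1.5,"fingers":1},{"x":-3.8,"y":-1.5},{"x":-3.8,"y":-1.5},{"x":-3.8,"y":-1.5},{"x":-3.8,"y":-1.5},{"x":-3.8,"y":-1.5},{"x":-3.8,"y":-1.5},{"x":-3.8,"y":-1.5},{"x":-3.8,"y":-1.5},{"x":-3.8,"y":-1.5}]}}

```text
invalid input
```

Request:
{"op": "send_rows", "data": {"plan": [{"x":-3.8,"y":-1.5},{"x":-3.8,"y":-1.5},{"wz":7},{"wz":7},{"wz":7},{"wz":7},{"wz":7},{"wz":7},{"wz":6.6},{}]}}

```text
invalid input
```

```bash
python3 - <<'E'
from h import *
go(.6152,.2745,.083,18.5)
print(bot.get_state()["qpos"])
E
```

```text
t 0.3 tcp [0.2621 0.622  0.2184] shift cm [-46.03 -18.3   13.55] q6 -0.04 tilt [-0.0002 -0.0003 -1.    ]
yangle 67.1 wz 48.6
[ 1.1341  0.1162  1.4418  0.      1.584  -0.0378]
```

Request:
{"op": "send_rows", "data": {"plan": [{"x":-3.8,"y":-1.5,"z":0,"wx":0,"wy":0,"wz":0,"fingers":1},{"x":-3.8,"y":-1.5,"z":0,"wx":0,"wy":0,"wz":0,"fingers":1},{"x":-3.8,"y":-1.5,"z":0,"wx":0,"wy":0,"wz":0,"fingers":1},{"x":-3.8,"y":-1.5,"z":0,"wx":0,"wy":0,"wz":0,"fingers":1},{"x":-3.8,"y":-1.5,"z":0,"wx":0,"wy":0,"wz":0,"fingers":1},{"x":-3.8,"y":-1.5,"z":0,"wx":0,"wy":0,"wz":0,"fingers":1},{"x":-3.8,"y":-1.5,"z":0,"wx":0,"wy":0,"wz":0,"fingers":1},{"x":-3.8,"y":-1.5,"z":0,"wx":0,"wy":0,"wz":0,"fingers":1}], "squeeze": 15}}

```text
time: 0.97
eef_pos: [0.4968, 0.3917, 0.2188]
eef_rot: [0.622, 3.079, 0.0]
ft_force: [-0.6, -0.2, 0.0]
gripper_width: 0.0931
grasp_force: 0.0
```

Request:
{"op": "send_rows", "data": {"plan": [{"x":-3.9,"y":-1.58,"z":0,"wx":0,"wy":0,"wz":0,"fingers":1},{"x":-3.9,"y":-1.58,"z":0,"wx":0,"wy":0,"wz":0,"fingers":1},{"x":-3.9,"y":-1.57,"z":0,"wx":0,"wy":0,"wz":0,"fingers":1},{"x":-3.9,"y":-1.57,"z":0,"wx":0,"wy":0,"wz":0,"fingers":1},{"x":0,"y":0,"z":0,"wx":0,"wy":0,"wz":7,"fingers":1},{"x":0,"y":0,"z":0,"wx":0,"wy":0,"wz":7,"fingers":1},{"x":0,"y":0,"z":0,"wx":0,"wy":0,"wz":7,"fingers":1},{"x":0,"y":0,"z":0,"wx":0,"wy":0,"wz":7,"fingers":1},{"x":0,"y":0,"z":0,"wx":0,"wy":0,"wz":7,"fingers":1},{"x":0,"y":0,"z":0,"wx":0,"wy":0,"wz":7,"fingers":1}]}}

```text
time: 1.8
eef_pos: [0.6138, 0.2758, 0.2185]
eef_rot: [-1.693, -2.647, 0.0]
ft_force: [0.1, 0.2, 0.6]
gripper_width: 0.093
grasp_force: 0.0
```

Request:
{"op": "send_rows", "data": {"plan": [{"wz":6.6,"fingers":1},{"fingers":1}]}}

```text
invalid input
```

```bash
python3 - <<'E'
from h import *
go(.6152,.2745,.083,18.5)
print(bot.get_state()["qpos"])
E
```

```text
t 1.8 tcp [0.6138 0.2758 0.2185] shift cm [-0.18  0.07 13.55] q6 -0.05 tilt [-0.0002 -0.0001 -1.    ]
yangle 24.8 wz 6.3
[ 0.3844  0.1117  1.4464  0.      1.5837 -0.0484]
```

Request:
{"op": "send_rows", "data": {"plan": [{"x":-0.18,"y":0.07,"z":0,"wx":0,"wy":0,"wz":0,"fingers":1},{"x":0,"y":0,"z":0,"wx":0,"wy":0,"wz":6.3,"fingers":1},{"x":0,"y":0,"z":2.4,"wx":0,"wy":0,"wz":0,"fingers":1},{"x":0,"y":0,"z":2.4,"wx":0,"wy":0,"wz":0,"fingers":1},{"x":0,"y":0,"z":2.4,"wx":0,"wy":0,"wz":0,"fingers":1},{"x":0,"y":0,"z":2.4,"wx":0,"wy":0,"wz":0,"fingers":1},{"x":0,"y":0,"z":2.0,"wx":0,"wy":0,"wz":0,"fingers":1},{"x":0,"y":0,"z":1.2,"wx":0,"wy":0,"wz":0,"fingers":1},{"x":0,"y":0,"z":0.7,"wx":0,"wy":0,"wz":0,"fingers":1},{"x":0,"y":0,"z":0,"wx":0,"wy":0,"wz":0,"fingers":1}]}}

```text
time: 2.63
eef_pos: [0.6149, 0.2744, 0.0825]
eef_rot: [-1.825, -2.556, 0.002]
ft_force: [0.2, 0.4, -0.2]
gripper_width: 0.093
grasp_force: 0.0
```

```bash
python3 - <<'E'
from h import *
go(.6152,.2745,.083,18.5)
c=read_camera("wrist");cv2.imwrite("pics/w1.png",c["img"][:,:,::-1])
E
```

```text
t 2.63 tcp [0.6149 0.2744 0.0825] shift cm [ 0.    0.03 -0.05] q6 0.05 tilt [-0.0015 -0.0006 -1.    ]
yangle 19.0 wz 0.5
```

View pics/w1.png

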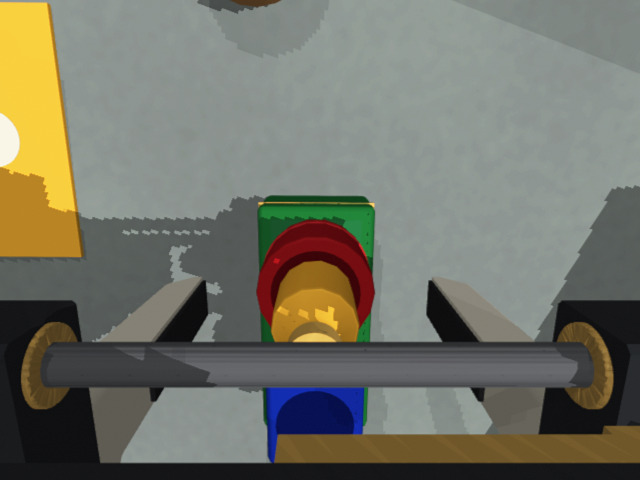

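The bottle (column 316) sits midway between the fingers (207 and 430), clear of the red rim, so I'm closing.

Request:
{"op": "send_rows", "data": {"plan": [{"x":0,"y":0,"z":-0.05,"wx":0,"wy":0,"wz":0,"fingers":0.2},{"x":0,"y":0,"z":0,"wx":0,"wy":0,"wz":0,"fingers":0.2},{"x":0,"y":0,"z":0,"wx":0,"wy":0,"wz":0,"fingers":0.2},{"x":0,"y":0,"z":0,"wx":0,"wy":0,"wz":0,"fingers":0.2},{"x":0,"y":0,"z":0,"wx":0,"wy":0,"wz":0,"fingers":0.2},{"x":0,"y":0,"z":0,"wx":0,"wy":0,"wz":0,"fingers":0.2},{"x":0,"y":0,"z":0,"wx":0,"wy":0,"wz":0,"fingers":0.2},{"x":0,"y":0,"z":0,"wx":0,"wy":0,"wz":0,"fingers":0.2},{"x":0,"y":0,"z":0,"wx":0,"wy":0,"wz":0,"fingers":0.2},{"x":0,"y":0,"z":0,"wx":0,"wy":0,"wz":0,"fingers":0.2}], "squeeze": 12}}

```text
time: 3.52
eef_pos: [0.6152, 0.2746, 0.0841]
eef_rot: [-1.828, -2.555, 0.0]
ft_force: [0.6, -0.5, -0.1]
gripper_width: 0.0314
grasp_force: 12.0
```

Request:
{"op": "send_rows", "data": {"plan": [{"x":0,"y":0,"z":-0.3,"wx":0,"wy":0,"wz":0,"fingers":0.2},{"x":0,"y":0,"z":-0.8,"wx":0,"wy":0,"wz":0,"fingers":0.2},{"x":0,"y":0,"z":-1.5,"wx":0,"wy":0,"wz":0,"fingers":0.2},{"x":0,"y":0,"z":-1.5,"wx":0,"wy":0,"wz":0,"fingers":0.2},{"x":0,"y":0,"z":-1.0,"wx":0,"wy":0,"wz":0,"fingers":0.2},{"x":0,"y":0,"z":0,"wx":0,"wy":0,"wz":0,"fingers":0.2}]}}

```text
time: 4.02
eef_pos: [0.6163, 0.275, 0.1393]
eef_rot: [1.826, 2.553, 0.006]
ft_force: [1.1, 0.4, 0.3]
gripper_width: 0.0318
grasp_force: 12.0
```

```bash
python3 - <<'E'
from h import *
s=bot.get_state();print(s["gripper_width"],s["grasp_force"],s["ft_force"])
go(.4197,.2761,.009)
E
```

```text
0.03176640263969695 11.999979615211487 [1.0529 0.3568 0.2953]
t 4.02 tcp [0.6163 0.275  0.1393] shift cm [  6.45 -18.64  12.94] q6 0.05 tilt [ 0.0044  0.0018 -1.    ]
```

Request:
{"op": "send_rows", "data": {"plan": [{"x":0.5,"y":-1.44,"z":0,"wx":0,"wy":0,"wz":0,"fingers":0.2},{"x":0.9,"y":-2.6,"z":0,"wx":0,"wy":0,"wz":0,"fingers":0.2},{"x":1,"y":-2.9,"z":0,"wx":0,"wy":0,"wz":0,"fingers":0.2},{"x":1,"y":-2.9,"z":0,"wx":0,"wy":0,"wz":0,"fingers":0.2},{"x":1,"y":-2.9,"z":0,"wx":0,"wy":0,"wz":0,"fingers":0.2},{"x":1,"y":-2.9,"z":0,"wx":0,"wy":0,"wz":0,"fingers":0.2},{"x":0.7,"y":-2.0,"z":0,"wx":0,"wy":0,"wz":0,"fingers":0.2},{"x":0.35,"y":-1.0,"z":0,"wx":0,"wy":0,"wz":0,"fingers":0.2},{"x":0,"y":0,"z":0,"wx":0,"wy":0,"wz":0,"fingers":0.2},{"x":0,"y":0,"z":0,"wx":0,"wy":0,"wz":0,"fingers":0.2}]}}

```text
time: 4.85
eef_pos: [0.4184, 0.2755, 0.1355]
eef_rot: [1.827, 2.555, 0.001]
ft_force: [-0.2, -1.2, -0.2]
gripper_width: 0.0317
grasp_force: 12.0
```

```bash
python3 - <<'E'
from h import *
go(.4197,.2761,.0095)
E
```

```text
t 4.85 tcp [0.4184 0.2755 0.1355] shift cm [ 0.01  0.13 12.6 ] q6 0.2 tilt [ 0.001   0.0004 -1.    ]
```

Request:
{"op": "send_rows", "data": {"plan": [{"x":0,"y":0.12,"z":1.5,"wx":0,"wy":0,"wz":0,"fingers":0.2},{"x":0,"y":0,"z":2.5,"wx":0,"wy":0,"wz":0,"fingers":0.2},{"x":0,"y":0,"z":2.5,"wx":0,"wy":0,"wz":0,"fingers":0.2},{"x":0,"y":0,"z":2.5,"wx":0,"wy":0,"wz":0,"fingers":0.2},{"x":0,"y":0,"z":1.5,"wx":0,"wy":0,"wz":0,"fingers":0.2},{"x":0,"y":0,"z":0.9,"wx":0,"wy":0,"wz":0,"fingers":0.2},{"x":0,"y":0,"z":0.5,"wx":0,"wy":0,"wz":0,"fingers":0.2},{"x":0,"y":0,"z":0.3,"wx":0,"wy":0,"wz":0,"fingers":0.2},{"x":0,"y":0,"z":0.2,"wx":0,"wy":0,"wz":0,"fingers":0.2},{"x":0,"y":0,"z":0,"wx":0,"wy":0,"wz":0,"fingers":0.2}]}}

```text
time: 5.68
eef_pos: [0.4196, 0.2759, 0.0116]
eef_rot: [1.828, 2.555, 0.001]
ft_force: [0.9, 0.8, 0.5]
gripper_width: 0.0318
grasp_force: 12.0
```

```bash
python3 - <<'E'
from h import *
go(.4197,.2761,.0095)
print(bot.get_state()["ft_force"])
E
```

```text
t 5.68 tcp [0.4196 0.2759 0.0116] shift cm [0.01 0.01 0.21] q6 0.2 tilt [ 0.0006  0.0004 -1.    ]
[0.8651 0.8479 0.4634]
```

Lower the last 2 mm and let the arm settle, then open slowly.

Request:
{"op": "send_rows", "data": {"plan": [{"x":0,"y":0,"z":0.1,"wx":0,"wy":0,"wz":0,"fingers":0.2},{"x":0,"y":0,"z":0.1,"wx":0,"wy":0,"wz":0,"fingers":0.2},{"x":0,"y":0,"z":0.05,"wx":0,"wy":0,"wz":0,"fingers":0.2},{"x":0,"y":0,"z":0,"wx":0,"wy":0,"wz":0,"fingers":0.2},{"x":0,"y":0,"z":0,"wx":0,"wy":0,"wz":0,"fingers":0.4},{"x":0,"y":0,"z":0,"wx":0,"wy":0,"wz":0,"fingers":0.5},{"x":0,"y":0,"z":0,"wx":0,"wy":0,"wz":0,"fingers":0.7},{"x":0,"y":0,"z":0,"wx":0,"wy":0,"wz":0,"fingers":1},{"x":0,"y":0,"z":0,"wx":0,"wy":0,"wz":0,"fingers":1},{"x":0,"y":0,"z":0,"wx":0,"wy":0,"wz":0,"fingers":1}]}}

```text
time: 6.52
eef_pos: [0.4191, 0.2757, 0.0086]
eef_rot: [-1.828, -2.555, 0.0]
ft_force: [-1.2, 0.5, -0.0]
gripper_width: 0.0658
grasp_force: 0.0
```

Request:
{"op": "send_rows", "data": {"plan": [{"x":0,"y":0,"z":-0.5,"wx":0,"wy":0,"wz":0,"fingers":1},{"x":0,"y":0,"z":-1.5,"wx":0,"wy":0,"wz":0,"fingers":1},{"x":0,"y":0,"z":-3,"wx":0,"wy":0,"wz":0,"fingers":1},{"x":0,"y":0,"z":-4,"wx":0,"wy":0,"wz":0,"fingers":1},{"x":0,"y":0,"z":-4,"wx":0,"wy":0,"wz":0,"fingers":1},{"x":0,"y":0,"z":-2,"wx":0,"wy":0,"wz":0,"fingers":1},{"x":0,"y":0,"z":0,"wx":0,"wy":0,"wz":0,"fingers":1}]}}

```text
time: 7.1
eef_pos: [0.4206, 0.2766, 0.1645]
eef_rot: [1.826, 2.553, 0.011]
ft_force: [0.6, 0.9, -0.1]
gripper_width: 0.0929
grasp_force: 0.0
```

```bash
python3 - <<'E'
from h import *
out=[]
T=read_camera("top");S=read_camera("scene")
for c,u,v in((T,205,240),(S,440,240)): out.append(cv2.resize(c["img"][v-80:v+80,u-80:u+80],(400,400),interpolation=cv2.INTER_CUBIC))
cv2.imwrite("pics/crop2.png",np.hstack(out)[:,:,::-1])
for c in(T,S):
  print("red",rect(c,[b for b in blobs(c["img"],"red") if abs(cv2.boundingRect(b)[0]-(182 if c is T else 445))<15][0],.078))
go(.6152,.2745,.16,18.5)
E
```

```text
red ((0.6137, 0.27), array([0.0589, 0.0497]), np.float32(71.9))
red ((0.6234, 0.2692), array([0.0488, 0.0685]), np.float32(155.2))
t 7.2 tcp [0.4193 0.2759 0.1594] shift cm [-6.46 18.49 -0.04] q6 0.2 tilt [ 0.0013  0.0008 -1.    ]
yangle 18.9 wz 0.4
```

View pics/crop2.png

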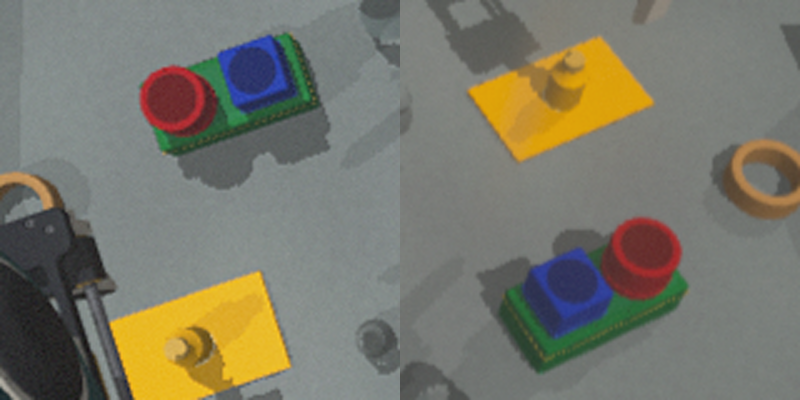

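The bottle stands upright in the middle of the yellow pad and the holders are undisturbed on the tin. Next is the red holder.

Request:
{"op": "send_rows", "data": {"plan": [{"x":-0.7,"y":2,"z":0,"wx":0,"wy":0,"wz":0.4,"fingers":1},{"x":-1.2,"y":3.4,"z":0,"wx":0,"wy":0,"wz":0,"fingers":1},{"x":-1.2,"y":3.4,"z":0,"wx":0,"wy":0,"wz":0,"fingers":1},{"x":-1.2,"y":3.4,"z":0,"wx":0,"wy":0,"wz":0,"fingers":1},{"x":-1.2,"y":3.4,"z":0,"wx":0,"wy":0,"wz":0,"fingers":1},{"x":-0.7,"y":2,"z":0,"wx":0,"wy":0,"wz":0,"fingers":1},{"x":-0.26,"y":0.89,"z":0,"wx":0,"wy":0,"wz":0,"fingers":1},{"x":0,"y":0,"z":0,"wx":0,"wy":0,"wz":0,"fingers":1},{"x":0,"y":0,"z":0,"wx":0,"wy":0,"wz":0,"fingers":1}]}}

```text
time: 7.95
eef_pos: [0.6141, 0.2731, 0.1574]
eef_rot: [-1.836, -2.548, 0.003]
ft_force: [0.4, -0.8, -1.5]
gripper_width: 0.093
grasp_force: 0.0
```

```bash
python3 - <<'E'
from h import *
T=read_camera("top");S=read_camera("scene")
print(onz(T,(194.6,198.8),.078),onz(S,(458.4,260),.078))
go(.6156,.2743,.0465,18.5)
E
```

```text
[0.6156 0.2726 0.078 ] [0.6182 0.273  0.078 ]
t 8.05 tcp [0.6137 0.2733 0.1585] shift cm [ 0.03  0.21 11.2 ] q6 0.06 tilt [-0.0005 -0.0001 -1.    ]
yangle 18.5 wz -0.0
```

Good agreement; descend and close.

Request:
{"op": "send_rows", "data": {"plan": [{"x":0,"y":0.2,"z":1.5,"wx":0,"wy":0,"wz":0,"fingers":1},{"x":0,"y":0,"z":2.5,"wx":0,"wy":0,"wz":0,"fingers":1},{"x":0,"y":0,"z":2.5,"wx":0,"wy":0,"wz":0,"fingers":1},{"x":0,"y":0,"z":2.2,"wx":0,"wy":0,"wz":0,"fingers":1},{"x":0,"y":0,"z":1.4,"wx":0,"wy":0,"wz":0,"fingers":1},{"x":0,"y":0,"z":0.7,"wx":0,"wy":0,"wz":0,"fingers":1},{"x":0,"y":0,"z":0.35,"wx":0,"wy":0,"wz":0,"fingers":1},{"x":0,"y":0,"z":0,"wx":0,"wy":0,"wz":0,"fingers":0.8},{"x":0,"y":0,"z":0,"wx":0,"wy":0,"wz":0,"fingers":0.7},{"x":0,"y":0,"z":0,"wx":0,"wy":0,"wz":0,"fingers":0.65}]}}

```text
time: 8.88
eef_pos: [0.6174, 0.274, 0.0485]
eef_rot: [1.836, 2.548, 0.003]
ft_force: [-0.4, -0.5, 0.0]
gripper_width: 0.0775
grasp_force: 0.0
```

Request:
{"op": "send_rows", "data": {"plan": [{"x":0,"y":0,"z":0,"wx":0,"wy":0,"wz":0,"fingers":0.55},{"x":0,"y":0,"z":0,"wx":0,"wy":0,"wz":0,"fingers":0.4},{"x":0,"y":0,"z":0,"wx":0,"wy":0,"wz":0,"fingers":0.4},{"x":0,"y":0,"z":0,"wx":0,"wy":0,"wz":0,"fingers":0.4},{"x":0,"y":0,"z":0,"wx":0,"wy":0,"wz":0,"fingers":0.4},{"x":0,"y":0,"z":0,"wx":0,"wy":0,"wz":0,"fingers":0.4}], "squeeze": 20}}

```text
time: 9.38
eef_pos: [0.6169, 0.2738, 0.0474]
eef_rot: [1.837, 2.549, -0.0]
ft_force: [-1.8, -0.8, 3.4]
gripper_width: 0.0516
grasp_force: 20.0
```

Request:
{"op": "send_rows", "data": {"plan": [{"x":0,"y":0,"z":-0.3,"wx":0,"wy":0,"wz":0,"fingers":0.4},{"x":0,"y":0,"z":-0.8,"wx":0,"wy":0,"wz":0,"fingers":0.4},{"x":0,"y":0,"z":-1.6,"wx":0,"wy":0,"wz":0,"fingers":0.4},{"x":0,"y":0,"z":-2,"wx":0,"wy":0,"wz":0,"fingers":0.4},{"x":0,"y":0,"z":-2,"wx":0,"wy":0,"wz":0,"fingers":0.4},{"x":0,"y":0,"z":-1,"wx":0,"wy":0,"wz":0,"fingers":0.4},{"x":0,"y":0,"z":-0.3,"wx":0,"wy":0,"wz":0,"fingers":0.4},{"x":0,"y":0,"z":0,"wx":0,"wy":0,"wz":0,"fingers":0.4}]}}

```text
time: 10.05
eef_pos: [0.6171, 0.2739, 0.1277]
eef_rot: [1.836, 2.548, 0.001]
ft_force: [0.5, 0.5, -1.8]
gripper_width: 0.0516
grasp_force: 20.0
```

```bash
python3 - <<'E'
from h import *
go(.5258,.0035,.0105)
E
```

```text
t 10.05 tcp [0.6171 0.2739 0.1277] shift cm [-22.76 -17.23  11.7 ] q6 0.06 tilt [ 0.001   0.0004 -1.    ]
```

Request:
{"op": "send_rows", "data": {"plan": [{"x":-1.2,"y":-0.91,"z":0,"wx":0,"wy":0,"wz":0,"fingers":0.4},{"x":-2.4,"y":-1.82,"z":0,"wx":0,"wy":0,"wz":0,"fingers":0.4},{"x":-3,"y":-2.27,"z":0,"wx":0,"wy":0,"wz":0,"fingers":0.4},{"x":-3,"y":-2.27,"z":0,"wx":0,"wy":0,"wz":0,"fingers":0.4},{"x":-3,"y":-2.27,"z":0,"wx":0,"wy":0,"wz":0,"fingers":0.4},{"x":-3,"y":-2.27,"z":0,"wx":0,"wy":0,"wz":0,"fingers":0.4},{"x":-3,"y":-2.27,"z":0,"wx":0,"wy":0,"wz":0,"fingers":0.4},{"x":-2.4,"y":-1.82,"z":0,"wx":0,"wy":0,"wz":0,"fingers":0.4},{"x":-1.2,"y":-0.91,"z":0,"wx":0,"wy":0,"wz":0,"fingers":0.4},{"x":-0.56,"y":-0.42,"z":0,"wx":0,"wy":0,"wz":0,"fingers":0.4}]}}

```text
time: 10.88
eef_pos: [0.524, 0.0011, 0.1259]
eef_rot: [-1.839, -2.546, 0.002]
ft_force: [-0.2, 0.7, -1.3]
gripper_width: 0.0514
grasp_force: 20.0
```

Request:
{"op": "send_rows", "data": {"plan": [{"x":0,"y":0,"z":0,"wx":0,"wy":0,"wz":0,"fingers":0.4},{"x":0,"y":0,"z":1,"wx":0,"wy":0,"wz":0,"fingers":0.4},{"x":0,"y":0,"z":2,"wx":0,"wy":0,"wz":0,"fingers":0.4},{"x":0,"y":0,"z":2.5,"wx":0,"wy":0,"wz":0,"fingers":0.4},{"x":0,"y":0,"z":2,"wx":0,"wy":0,"wz":0,"fingers":0.4},{"x":0,"y":0,"z":1.5,"wx":0,"wy":0,"wz":0,"fingers":0.4},{"x":0,"y":0,"z":0.7,"wx":0,"wy":0,"wz":0,"fingers":0.4},{"x":0,"y":0,"z":0.3,"wx":0,"wy":0,"wz":0,"fingers":0.4},{"x":0,"y":0,"z":0,"wx":0,"wy":0,"wz":0,"fingers":0.4},{"x":0,"y":0,"z":0,"wx":0,"wy":0,"wz":0,"fingers":0.4}]}}

```text
time: 11.72
eef_pos: [0.5259, 0.0037, 0.0277]
eef_rot: [1.836, 2.549, 0.001]
ft_force: [0.0, 0.1, -1.0]
gripper_width: 0.0519
grasp_force: 20.0
```

```bash
python3 - <<'E'
from h import *
go(.5258,.0035,.0105)
E
```

```text
t 11.72 tcp [0.5259 0.0037 0.0277] shift cm [-0.01 -0.02  1.72] q6 -0.36 tilt [ 0.0007 -0.     -1.    ]
```

Request:
{"op": "send_rows", "data": {"plan": [{"x":0,"y":0,"z":0.6,"wx":0,"wy":0,"wz":0,"fingers":0.4},{"x":0,"y":0,"z":0.5,"wx":0,"wy":0,"wz":0,"fingers":0.4},{"x":0,"y":0,"z":0.3,"wx":0,"wy":0,"wz":0,"fingers":0.4},{"x":0,"y":0,"z":0.2,"wx":0,"wy":0,"wz":0,"fingers":0.4},{"x":0,"y":0,"z":0.1,"wx":0,"wy":0,"wz":0,"fingers":0.4},{"x":0,"y":0,"z":0.07,"wx":0,"wy":0,"wz":0,"fingers":0.4},{"x":0,"y":0,"z":0,"wx":0,"wy":0,"wz":0,"fingers":0.4},{"x":0,"y":0,"z":0,"wx":0,"wy":0,"wz":0,"fingers":0.4}]}}

```text
time: 12.38
eef_pos: [0.5256, 0.0033, 0.0104]
eef_rot: [1.837, 2.549, 0.0]
ft_force: [-6.8, 0.3, 10.2]
gripper_width: 0.0517
grasp_force: 20.0
```

Request:
{"op": "send_rows", "data": {"plan": [{"x":0,"y":0,"z":0,"wx":0,"wy":0,"wz":0,"fingers":0.6},{"x":0,"y":0,"z":0,"wx":0,"wy":0,"wz":0,"fingers":0.7},{"x":0,"y":0,"z":0,"wx":0,"wy":0,"wz":0,"fingers":1},{"x":0,"y":0,"z":0,"wx":0,"wy":0,"wz":0,"fingers":1},{"x":0,"y":0,"z":0,"wx":0,"wy":0,"wz":0,"fingers":1},{"x":0,"y":0,"z":0,"wx":0,"wy":0,"wz":0,"fingers":1},{"x":0,"y":0,"z":0,"wx":0,"wy":0,"wz":0,"fingers":1}]}}

```text
time: 12.97
eef_pos: [0.5255, 0.0033, 0.0094]
eef_rot: [-1.837, -2.549, 0.0]
ft_force: [-0.1, 0.0, -0.2]
gripper_width: 0.0902
grasp_force: 0.0
```

Request:
{"op": "send_rows", "data": {"plan": [{"x":0,"y":0,"z":-0.5,"wx":0,"wy":0,"wz":0,"fingers":1},{"x":0,"y":0,"z":-1.5,"wx":0,"wy":0,"wz":0,"fingers":1},{"x":0,"y":0,"z":-3,"wx":0,"wy":0,"wz":0,"fingers":1},{"x":0,"y":0,"z":-4,"wx":0,"wy":0,"wz":0,"fingers":1},{"x":0,"y":0,"z":-3,"wx":0,"wy":0,"wz":0,"fingers":1},{"x":0,"y":0,"z":-1,"wx":0,"wy":0,"wz":0,"fingers":1},{"x":0,"y":0,"z":0,"wx":0,"wy":0,"wz":0,"fingers":1}]}}

```text
time: 13.55
eef_pos: [0.5267, 0.0033, 0.1429]
eef_rot: [1.834, 2.545, 0.004]
ft_force: [0.5, 0.1, -0.7]
gripper_width: 0.093
grasp_force: 0.0
```

```bash
python3 - <<'E'
from h import *
go(.6363,.2114,.14,18.5)
E
```

```text
t 13.55 tcp [0.5267 0.0033 0.1429] shift cm [16.27 16.99  0.34] q6 -0.36 tilt [ 0.005  -0.0002 -1.    ]
yangle 18.5 wz -0.0
```

Request:
{"op": "send_rows", "data": {"plan": [{"x":1.2,"y":1.25,"z":0,"wx":0,"wy":0,"wz":0,"fingers":1},{"x":2.5,"y":2.6,"z":0,"wx":0,"wy":0,"wz":0,"fingers":1},{"x":2.8,"y":2.95,"z":0,"wx":0,"wy":0,"wz":0,"fingers":1},{"x":2.8,"y":2.95,"z":0,"wx":0,"wy":0,"wz":0,"fingers":1},{"x":2.8,"y":2.95,"z":0,"wx":0,"wy":0,"wz":0,"fingers":1},{"x":2.5,"y":2.6,"z":0,"wx":0,"wy":0,"wz":0,"fingers":1},{"x":1.2,"y":1.25,"z":0,"wx":0,"wy":0,"wz":0,"fingers":1},{"x":0.5,"y":0.5,"z":0,"wx":0,"wy":0,"wz":0,"fingers":1},{"x":0,"y":0,"z":0,"wx":0,"wy":0,"wz":0,"fingers":1},{"x":0,"y":0,"z":0,"wx":0,"wy":0,"wz":0,"fingers":1}]}}

```text
time: 14.38
eef_pos: [0.635, 0.2112, 0.1382]
eef_rot: [-1.836, -2.548, 0.002]
ft_force: [-0.3, -0.4, -0.0]
gripper_width: 0.0929
grasp_force: 0.0
```

```bash
python3 - <<'E'
from h import *
go(.6363,.2114,.0465,18.5)
out=[]
T=read_camera("top");S=read_camera("scene");W=read_camera("wrist")
for c,u,v in((T,250,210),(S,370,260)): out.append(cv2.resize(c["img"][v-100:v+100,u-100:u+100],(400,400),interpolation=cv2.INTER_CUBIC))
out=np.vstack([np.hstack(out),np.zeros((200,800,3),np.uint8)]);out[400:,:267]=cv2.resize(W["img"],(267,200))
cv2.imwrite("pics/crop3.png",out[:,:,::-1])
E
```

```text
t 14.38 tcp [0.635  0.2112 0.1382] shift cm [-0.02  0.14  9.17] q6 -0.04 tilt [-0.0016 -0.0007 -1.    ]
yangle 18.5 wz -0.0
```

View pics/crop3.png

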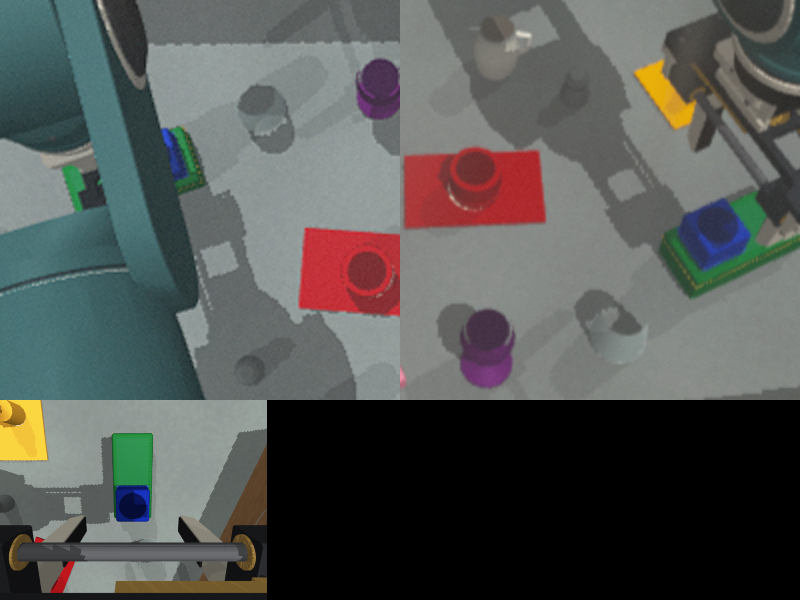

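The red holder stands centred on its pad, the blue one is still on the tin under the gripper, and the goblet and jug haven't moved. Descend on the blue holder.

Request:
{"op": "send_rows", "data": {"plan": [{"x":0,"y":0.05,"z":1.5,"wx":0,"wy":0,"wz":0,"fingers":1},{"x":0,"y":0,"z":2.2,"wx":0,"wy":0,"wz":0,"fingers":1},{"x":0,"y":0,"z":2.2,"wx":0,"wy":0,"wz":0,"fingers":1},{"x":0,"y":0,"z":1.6,"wx":0,"wy":0,"wz":0,"fingers":1},{"x":0,"y":0,"z":1.0,"wx":0,"wy":0,"wz":0,"fingers":1},{"x":0,"y":0,"z":0.4,"wx":0,"wy":0,"wz":0,"fingers":1},{"x":0,"y":0,"z":0.2,"wx":0,"wy":0,"wz":0,"fingers":1},{"x":0,"y":0,"z":0,"wx":0,"wy":0,"wz":0,"fingers":0.8},{"x":0,"y":0,"z":0,"wx":0,"wy":0,"wz":0,"fingers":0.7},{"x":0,"y":0,"z":0,"wx":0,"wy":0,"wz":0,"fingers":0.6}]}}

```text
time: 15.37
eef_pos: [0.6365, 0.2122, 0.0495]
eef_rot: [1.836, 2.548, 0.002]
ft_force: [-1.1, -0.0, -0.2]
gripper_width: 0.0773
grasp_force: 0.0
```

Request:
{"op": "send_rows", "data": {"plan": [{"x":0,"y":0,"z":0,"wx":0,"wy":0,"wz":0,"fingers":0.5},{"x":0,"y":0,"z":0,"wx":0,"wy":0,"wz":0,"fingers":0.35},{"x":0,"y":0,"z":0,"wx":0,"wy":0,"wz":0,"fingers":0.35},{"x":0,"y":0,"z":0,"wx":0,"wy":0,"wz":0,"fingers":0.35},{"x":0,"y":0,"z":0,"wx":0,"wy":0,"wz":0,"fingers":0.35},{"x":0,"y":0,"z":0,"wx":0,"wy":0,"wz":0,"fingers":0.35},{"x":0,"y":0,"z":0,"wx":0,"wy":0,"wz":0,"fingers":0.35}]}}

```text
time: 15.95
eef_pos: [0.6361, 0.2121, 0.0485]
eef_rot: [1.837, 2.549, 0.0]
ft_force: [-1.4, -0.4, 1.0]
gripper_width: 0.0461
grasp_force: 20.0
```

Request:
{"op": "send_rows", "data": {"plan": [{"x":0,"y":0,"z":-0.3,"wx":0,"wy":0,"wz":0,"fingers":0.35},{"x":0,"y":0,"z":-0.8,"wx":0,"wy":0,"wz":0,"fingers":0.35},{"x":0,"y":0,"z":-1.6,"wx":0,"wy":0,"wz":0,"fingers":0.35},{"x":0,"y":0,"z":-2.5,"wx":0,"wy":0,"wz":0,"fingers":0.35},{"x":0,"y":0,"z":-2.5,"wx":0,"wy":0,"wz":0,"fingers":0.35},{"x":0,"y":0,"z":-1,"wx":0,"wy":0,"wz":0,"fingers":0.35},{"x":0,"y":0,"z":-0.3,"wx":0,"wy":0,"wz":0,"fingers":0.35},{"x":0,"y":0,"z":0,"wx":0,"wy":0,"wz":0,"fingers":0.35}]}}

```text
time: 16.62
eef_pos: [0.6362, 0.2121, 0.1388]
eef_rot: [1.836, 2.548, 0.001]
ft_force: [-0.3, 0.3, -1.7]
gripper_width: 0.0458
grasp_force: 20.0
```

```bash
python3 - <<'E'
from h import *
go(.4402,-.2705,.0115,-7.2)
E
```

```text
t 16.62 tcp [0.6362 0.2121 0.1388] shift cm [-39.58 -33.88  12.7 ] q6 -0.04 tilt [ 0.0008  0.0003 -1.    ]
yangle 18.5 wz 25.7
```

Request:
{"op": "send_rows", "data": {"plan": [{"x":-1.2,"y":-1.03,"z":0,"wx":0,"wy":0,"wz":0,"fingers":0.35},{"x":-2.2,"y":-1.88,"z":0,"wx":0,"wy":0,"wz":0,"fingers":0.35},{"x":-2.8,"y":-2.4,"z":0,"wx":0,"wy":0,"wz":0,"fingers":0.35},{"x":-2.8,"y":-2.4,"z":0,"wx":0,"wy":0,"wz":0,"fingers":0.35},{"x":-2.8,"y":-2.4,"z":0,"wx":0,"wy":0,"wz":0,"fingers":0.35},{"x":-2.8,"y":-2.4,"z":0,"wx":0,"wy":0,"wz":0,"fingers":0.35},{"x":-2.8,"y":-2.4,"z":0,"wx":0,"wy":0,"wz":0,"fingers":0.35},{"x":-2.8,"y":-2.4,"z":0,"wx":0,"wy":0,"wz":0,"fingers":0.35},{"x":-2.8,"y":-2.4,"z":0,"wx":0,"wy":0,"wz":0,"fingers":0.35},{"x":-2.8,"y":-2.4,"z":0,"wx":0,"wy":0,"wz":0,"fingers":0.35}]}}

```text
time: 17.45
eef_pos: [0.506, -0.1042, 0.1367]
eef_rot: [-1.835, -2.547, 0.001]
ft_force: [0.8, -0.1, -0.6]
gripper_width: 0.0461
grasp_force: 20.0
```

Request:
{"op": "send_rows", "data": {"plan": [{"x":-2.8,"y":-2.4,"z":0,"wx":0,"wy":0,"wz":0,"fingers":0.35},{"x":-2.8,"y":-2.4,"z":0,"wx":0,"wy":0,"wz":0,"fingers":0.35},{"x":-2.8,"y":-2.4,"z":0,"wx":0,"wy":0,"wz":0,"fingers":0.35},{"x":-2.6,"y":-2.2,"z":0,"wx":0,"wy":0,"wz":0,"fingers":0.35},{"x":-1.6,"y":-1.4,"z":0,"wx":0,"wy":0,"wz":0,"fingers":0.35},{"x":-0.8,"y":-0.7,"z":0,"wx":0,"wy":0,"wz":0,"fingers":0.35},{"x":-0.38,"y":-0.27,"z":0,"wx":0,"wy":0,"wz":3,"fingers":0.35},{"x":0,"y":0,"z":0,"wx":0,"wy":0,"wz":6.5,"fingers":0.35},{"x":0,"y":0,"z":0,"wx":0,"wy":0,"wz":6.5,"fingers":0.35},{"x":0,"y":0,"z":0,"wx":0,"wy":0,"wz":6.5,"fingers":0.35}]}}

```text
time: 18.28
eef_pos: [0.4394, -0.2701, 0.1371]
eef_rot: [-2.303, -2.134, 0.0]
ft_force: [0.2, 0.4, -1.5]
gripper_width: 0.0457
grasp_force: 20.0
```

Request:
{"op": "send_rows", "data": {"plan": [{"x":0,"y":0,"z":1,"wx":0,"wy":0,"wz":3.2,"fingers":0.35},{"x":0,"y":0,"z":2,"wx":0,"wy":0,"wz":0,"fingers":0.35},{"x":0,"y":0,"z":2.5,"wx":0,"wy":0,"wz":0,"fingers":0.35},{"x":0,"y":0,"z":2.2,"wx":0,"wy":0,"wz":0,"fingers":0.35},{"x":0,"y":0,"z":1.5,"wx":0,"wy":0,"wz":0,"fingers":0.35},{"x":0,"y":0,"z":1,"wx":0,"wy":0,"wz":0,"fingers":0.35},{"x":0,"y":0,"z":0.5,"wx":0,"wy":0,"wz":0,"fingers":0.35},{"x":0,"y":0,"z":0,"wx":0,"wy":0,"wz":0,"fingers":0.35},{"x":0,"y":0,"z":0,"wx":0,"wy":0,"wz":0,"fingers":0.35}]}}

```text
time: 19.03
eef_pos: [0.4401, -0.2706, 0.0319]
eef_rot: [2.357, 2.077, 0.0]
ft_force: [-0.1, -0.1, -1.2]
gripper_width: 0.0457
grasp_force: 20.0
```

```bash
python3 - <<'E'
from h import *
go(.4402,-.2705,.0115,-7.2)
E
```

```text
t 19.03 tcp [ 0.4401 -0.2706  0.0319] shift cm [0.01 0.   2.04] q6 -0.47 tilt [ 0.0002 -0.0001 -1.    ]
yangle -7.2 wz -0.0
```

Request:
{"op": "send_rows", "data": {"plan": [{"x":0,"y":0,"z":0.7,"wx":0,"wy":0,"wz":0,"fingers":0.35},{"x":0,"y":0,"z":0.6,"wx":0,"wy":0,"wz":0,"fingers":0.35},{"x":0,"y":0,"z":0.35,"wx":0,"wy":0,"wz":0,"fingers":0.35},{"x":0,"y":0,"z":0.2,"wx":0,"wy":0,"wz":0,"fingers":0.35},{"x":0,"y":0,"z":0.1,"wx":0,"wy":0,"wz":0,"fingers":0.35},{"x":0,"y":0,"z":0.08,"wx":0,"wy":0,"wz":0,"fingers":0.35},{"x":0,"y":0,"z":0,"wx":0,"wy":0,"wz":0,"fingers":0.35},{"x":0,"y":0,"z":0,"wx":0,"wy":0,"wz":0,"fingers":0.35}]}}

```text
time: 19.7
eef_pos: [0.4401, -0.2707, 0.0115]
eef_rot: [2.357, 2.076, 0.0]
ft_force: [-2.0, 0.6, 2.6]
gripper_width: 0.0458
grasp_force: 20.0
```

Request:
{"op": "send_rows", "data": {"plan": [{"x":0,"y":0,"z":0,"wx":0,"wy":0,"wz":0,"fingers":0.55},{"x":0,"y":0,"z":0,"wx":0,"wy":0,"wz":0,"fingers":0.7},{"x":0,"y":0,"z":0,"wx":0,"wy":0,"wz":0,"fingers":1},{"x":0,"y":0,"z":0,"wx":0,"wy":0,"wz":0,"fingers":1},{"x":0,"y":0,"z":0,"wx":0,"wy":0,"wz":0,"fingers":1},{"x":0,"y":0,"z":0,"wx":0,"wy":0,"wz":0,"fingers":1},{"x":0,"y":0,"z":0,"wx":0,"wy":0,"wz":0,"fingers":1}]}}

```text
time: 20.28
eef_pos: [0.44, -0.2706, 0.0111]
eef_rot: [2.357, 2.077, -0.0]
ft_force: [0.0, -0.6, -0.6]
gripper_width: 0.0866
grasp_force: 0.0
```

Request:
{"op": "send_rows", "data": {"plan": [{"x":0,"y":0,"z":-0.5,"wx":0,"wy":0,"wz":0,"fingers":1},{"x":0,"y":0,"z":-1.5,"wx":0,"wy":0,"wz":0,"fingers":1},{"x":0,"y":0,"z":-3,"wx":0,"wy":0,"wz":0,"fingers":1},{"x":0,"y":0,"z":-4,"wx":0,"wy":0,"wz":0,"fingers":1},{"x":0,"y":0,"z":-3,"wx":0,"wy":0,"wz":0,"fingers":1},{"x":0,"y":0,"z":-1,"wx":0,"wy":0,"wz":0,"fingers":1},{"x":0,"y":0,"z":0,"wx":0,"wy":0,"wz":0,"fingers":1}]}}

```text
time: 20.87
eef_pos: [0.4409, -0.2712, 0.1445]
eef_rot: [2.354, 2.073, 0.002]
ft_force: [0.7, -0.7, -0.6]
gripper_width: 0.0929
grasp_force: 0.0
```

```bash
python3 - <<'E'
from h import *
T=read_camera("top");S=read_camera("scene")
im=T["img"].copy(); im[:, :]=T["img"]
for c,n in((T,"top"),(S,"scene")):
    for b in blobs(c["img"],"green",300):
        x,y,w,h=cv2.boundingRect(b)
        if w<100 and 100<x<520: print(n,(x,y,w,h),"z.04",rect(c,b,.04))
out=np.hstack([cv2.resize(T["img"][130:350,150:520],(400,238)),cv2.resize(S["img"][150:350,100:500],(400,200)).copy() if 0 else cv2.resize(S["img"][150:370,100:470],(400,238))])
cv2.imwrite("pics/crop4.png",cv2.resize(out,None,fx=1,fy=1)[:,:,::-1])
go(.6258,.2430,.14,18.5)
E
```

```text
top (424, 174, 77, 59) z.04 ((0.6072, -0.251), array([0.081 , 0.1346]), np.float32(108.1))
top (181, 173, 71, 49) z.04 ((0.6233, 0.2408), array([0.0649, 0.1324]), np.float32(108.6))
scene (132, 277, 84, 66) z.04 ((0.6299, -0.2544), array([0.0811, 0.1337]), np.float32(108.0))
scene (402, 252, 73, 57) z.04 ((0.6328, 0.237), array([0.0688, 0.1415]), np.float32(108.7))
t 20.97 tcp [ 0.4398 -0.2705  0.1404] shift cm [53.28 11.98  0.04] q6 -0.47 tilt [-0.0003  0.0002 -1.    ]
yangle -7.2 wz -25.7
```

View pics/crop4.png

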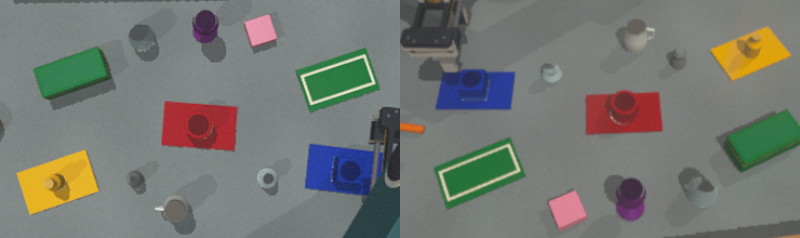

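Red and blue sit centred on their pads, and the tin is bare at (.6255,.243) with its long axis at 108.5°. Next is the tin.

Request:
{"op": "send_rows", "data": {"plan": [{"x":1.5,"y":0.34,"z":0,"wx":0,"wy":0,"wz":0,"fingers":1},{"x":3,"y":0.67,"z":0,"wx":0,"wy":0,"wz":0,"fingers":1},{"x":3.8,"y":0.855,"z":0,"wx":0,"wy":0,"wz":0,"fingers":1},{"x":3.8,"y":0.855,"z":0,"wx":0,"wy":0,"wz":0,"fingers":1},{"x":3.8,"y":0.855,"z":0,"wx":0,"wy":0,"wz":0,"fingers":1},{"x":3.8,"y":0.855,"z":0,"wx":0,"wy":0,"wz":0,"fingers":1},{"x":3.8,"y":0.855,"z":0,"wx":0,"wy":0,"wz":0,"fingers":1},{"x":3.8,"y":0.855,"z":0,"wx":0,"wy":0,"wz":0,"fingers":1},{"x":3.8,"y":0.855,"z":0,"wx":0,"wy":0,"wz":0,"fingers":1},{"x":3.8,"y":0.855,"z":0,"wx":0,"wy":0,"wz":0,"fingers":1}]}}

```text
time: 21.8
eef_pos: [0.5614, 0.0677, 0.1389]
eef_rot: [-2.356, -2.076, 0.003]
ft_force: [0.7, -0.2, -0.7]
gripper_width: 0.0931
grasp_force: 0.0
```

Request:
{"op": "send_rows", "data": {"plan": [{"x":3.8,"y":0.855,"z":0,"wx":0,"wy":0,"wz":0,"fingers":1},{"x":3.8,"y":0.855,"z":0,"wx":0,"wy":0,"wz":0,"fingers":1},{"x":3.8,"y":0.855,"z":0,"wx":0,"wy":0,"wz":0,"fingers":1},{"x":3.4,"y":0.77,"z":0,"wx":0,"wy":0,"wz":0,"fingers":1},{"x":2,"y":0.45,"z":0,"wx":0,"wy":0,"wz":0,"fingers":1},{"x":1,"y":0.22,"z":0,"wx":0,"wy":0,"wz":0,"fingers":1},{"x":0.58,"y":0.12,"z":0,"wx":0,"wy":0,"wz":0,"fingers":1},{"x":0,"y":0,"z":0,"wx":0,"wy":0,"wz":-6.5,"fingers":1},{"x":0,"y":0,"z":0,"wx":0,"wy":0,"wz":-6.5,"fingers":1},{"x":0,"y":0,"z":0,"wx":0,"wy":0,"wz":-6.5,"fingers":1}]}}

```text
time: 22.63
eef_pos: [0.6256, 0.2416, 0.1402]
eef_rot: [-1.966, -2.45, 0.002]
ft_force: [0.8, 0.3, 0.8]
gripper_width: 0.0929
grasp_force: 0.0
```

Request:
{"op": "send_rows", "data": {"plan": [{"x":0,"y":0,"z":0,"wx":0,"wy":0,"wz":-6.2,"fingers":1},{"x":0,"y":0,"z":0,"wx":0,"wy":0,"wz":0,"fingers":1},{"x":0,"y":0,"z":0,"wx":0,"wy":0,"wz":0,"fingers":1}]}}

```text
time: 22.88
eef_pos: [0.6257, 0.2418, 0.1406]
eef_rot: [-1.842, -2.545, 0.001]
ft_force: [0.4, -0.2, -0.4]
gripper_width: 0.0928
grasp_force: 0.0
```

```bash
python3 - <<'E'
from h import *
go(.6256,.2430,.007,18.5)
E
```

```text
t 22.88 tcp [0.6257 0.2418 0.1406] shift cm [ 0.12  0.03 13.36] q6 0.01 tilt [-0.0007 -0.0004 -1.    ]
yangle 18.2 wz -0.3
```

Request:
{"op": "send_rows", "data": {"plan": [{"x":0.12,"y":0.03,"z":1.5,"wx":0,"wy":0,"wz":-0.3,"fingers":1},{"x":0,"y":0,"z":2.5,"wx":0,"wy":0,"wz":0,"fingers":1},{"x":0,"y":0,"z":2.5,"wx":0,"wy":0,"wz":0,"fingers":1},{"x":0,"y":0,"z":2.5,"wx":0,"wy":0,"wz":0,"fingers":1},{"x":0,"y":0,"z":1.8,"wx":0,"wy":0,"wz":0,"fingers":1},{"x":0,"y":0,"z":1.3,"wx":0,"wy":0,"wz":0,"fingers":1},{"x":0,"y":0,"z":0.8,"wx":0,"wy":0,"wz":0,"fingers":1},{"x":0,"y":0,"z":0.3,"wx":0,"wy":0,"wz":0,"fingers":1},{"x":0,"y":0,"z":0,"wx":0,"wy":0,"wz":0,"fingers":1},{"x":0,"y":0,"z":0,"wx":0,"wy":0,"wz":0,"fingers":0.85}]}}

```text
time: 23.72
eef_pos: [0.6264, 0.2442, 0.0101]
eef_rot: [1.83, 2.553, 0.002]
ft_force: [0.7, 0.6, 0.2]
gripper_width: 0.0895
grasp_force: 0.0
```

Request:
{"op": "send_rows", "data": {"plan": [{"x":0,"y":0,"z":0,"wx":0,"wy":0,"wz":0,"fingers":0.75},{"x":0,"y":0,"z":0,"wx":0,"wy":0,"wz":0,"fingers":0.68},{"x":0,"y":0,"z":0,"wx":0,"wy":0,"wz":0,"fingers":0.5},{"x":0,"y":0,"z":0,"wx":0,"wy":0,"wz":0,"fingers":0.5},{"x":0,"y":0,"z":0,"wx":0,"wy":0,"wz":0,"fingers":0.5},{"x":0,"y":0,"z":0,"wx":0,"wy":0,"wz":0,"fingers":0.5},{"x":0,"y":0,"z":0,"wx":0,"wy":0,"wz":0,"fingers":0.5}], "squeeze": 35}}

```text
time: 24.3
eef_pos: [0.6259, 0.2441, 0.0095]
eef_rot: [1.83, 2.554, 0.0]
ft_force: [-2.8, -1.1, 5.2]
gripper_width: 0.0597
grasp_force: 35.0
```

Request:
{"op": "send_rows", "data": {"plan": [{"x":0,"y":0,"z":-0.3,"wx":0,"wy":0,"wz":0,"fingers":0.5},{"x":0,"y":0,"z":-0.8,"wx":0,"wy":0,"wz":0,"fingers":0.5},{"x":0,"y":0,"z":-1.6,"wx":0,"wy":0,"wz":0,"fingers":0.5},{"x":0,"y":0,"z":-2.5,"wx":0,"wy":0,"wz":0,"fingers":0.5},{"x":0,"y":0,"z":-2.5,"wx":0,"wy":0,"wz":0,"fingers":0.5},{"x":0,"y":0,"z":-2.5,"wx":0,"wy":0,"wz":0,"fingers":0.5},{"x":0,"y":0,"z":-1.5,"wx":0,"wy":0,"wz":0,"fingers":0.5},{"x":0,"y":0,"z":-0.5,"wx":0,"wy":0,"wz":0,"fingers":0.5},{"x":0,"y":0,"z":0,"wx":0,"wy":0,"wz":0,"fingers":0.5}]}}

```text
time: 25.05
eef_pos: [0.6263, 0.2442, 0.1322]
eef_rot: [1.829, 2.553, 0.002]
ft_force: [-0.1, 0.1, -1.8]
gripper_width: 0.0601
grasp_force: 35.0
```

```bash
python3 - <<'E'
from h import *
s=bot.get_state();print(s["gripper_width"],s["ft_force"],s["ft_torque"])
go(.6123,-.262,.0125,18.1)
S=read_camera("scene")
for b in blobs(S["img"],"green",300):
    x,y,w,h=cv2.boundingRect(b)
    if 300<x<520: print((x,y,w,h),rect(S,b,.17))
W=read_camera("wrist");cv2.imwrite("pics/w5.png",np.hstack([cv2.resize(W["img"],(400,300)),cv2.resize(S["img"],(400,300))])[:,:,::-1])
E
```

```text
0.06010583115262363 [-0.1404  0.1203 -1.8254] [-0.104   0.0795  0.0009]
t 25.05 tcp [0.6263 0.2442 0.1322] shift cm [-47.48 -17.61  11.94] q6 0.01 tilt [ 0.0016  0.0005 -1.    ]
yangle 18.7 wz 0.6
(415, 227, 50, 53) ((0.6476, 0.2096), array([0.0683, 0.0908]), np.float32(109.6))
```

View pics/w5.png

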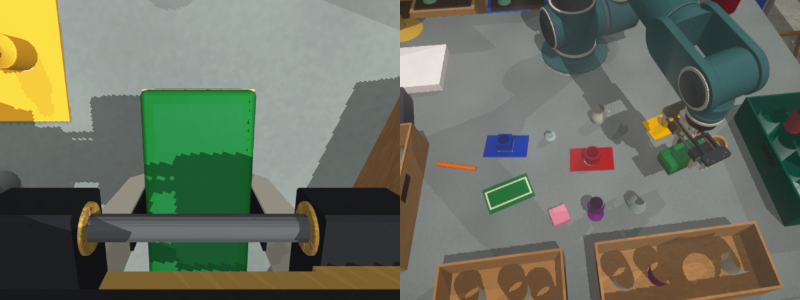

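The tin is held level across its sides. Next, carry it over the goblet's height to the green pad.

Request:
{"op": "send_rows", "data": {"plan": [{"x":-1.5,"y":-0.556,"z":0,"wx":0,"wy":0,"wz":0,"fingers":0.5},{"x":-2.7,"y":-1.0,"z":0,"wx":0,"wy":0,"wz":0,"fingers":0.5},{"x":-3.6,"y":-1.335,"z":0,"wx":0,"wy":0,"wz":0,"fingers":0.5},{"x":-3.6,"y":-1.335,"z":0,"wx":0,"wy":0,"wz":0,"fingers":0.5},{"x":-3.6,"y":-1.335,"z":0,"wx":0,"wy":0,"wz":0,"fingers":0.5},{"x":-3.6,"y":-1.335,"z":0,"wx":0,"wy":0,"wz":0,"fingers":0.5},{"x":-3.6,"y":-1.335,"z":0,"wx":0,"wy":0,"wz":0,"fingers":0.5},{"x":-3.6,"y":-1.335,"z":0,"wx":0,"wy":0,"wz":0,"fingers":0.5},{"x":-3.6,"y":-1.335,"z":0,"wx":0,"wy":0,"wz":0,"fingers":0.5},{"x":-3.6,"y":-1.335,"z":0,"wx":0,"wy":0,"wz":0,"fingers":0.5}]}}

```text
time: 25.98
eef_pos: [0.6148, -0.1101, 0.1296]
eef_rot: [-1.829, -2.552, 0.001]
ft_force: [0.7, 0.4, -2.7]
gripper_width: 0.0599
grasp_force: 35.0
```

Request:
{"op": "send_rows", "data": {"plan": [{"x":-3.6,"y":-1.335,"z":0,"wx":0,"wy":0,"wz":0,"fingers":0.5},{"x":-3.6,"y":-1.335,"z":0,"wx":0,"wy":0,"wz":0,"fingers":0.5},{"x":-3,"y":-1.11,"z":0,"wx":0,"wy":0,"wz":0,"fingers":0.5},{"x":-2,"y":-0.74,"z":0,"wx":0,"wy":0,"wz":0,"fingers":0.5},{"x":-1.2,"y":-0.45,"z":0,"wx":0,"wy":0,"wz":0,"fingers":0.5},{"x":-0.6,"y":-0.22,"z":0,"wx":0,"wy":0,"wz":0,"fingers":0.5},{"x":-0.48,"y":-0.18,"z":0,"wx":0,"wy":0,"wz":0.5,"fingers":0.5},{"x":0,"y":0,"z":0,"wx":0,"wy":0,"wz":0,"fingers":0.5},{"x":0,"y":0,"z":0,"wx":0,"wy":0,"wz":0,"fingers":0.5}]}}

```text
time: 26.73
eef_pos: [0.6119, -0.2612, 0.1309]
eef_rot: [-1.84, -2.546, -0.0]
ft_force: [-0.4, 1.1, -1.9]
gripper_width: 0.0598
grasp_force: 35.0
```

Request:
{"op": "send_rows", "data": {"plan": [{"x":0,"y":0,"z":1,"wx":0,"wy":0,"wz":0,"fingers":0.5},{"x":0,"y":0,"z":2,"wx":0,"wy":0,"wz":0,"fingers":0.5},{"x":0,"y":0,"z":2.5,"wx":0,"wy":0,"wz":0,"fingers":0.5},{"x":0,"y":0,"z":2,"wx":0,"wy":0,"wz":0,"fingers":0.5},{"x":0,"y":0,"z":1.3,"wx":0,"wy":0,"wz":0,"fingers":0.5},{"x":0,"y":0,"z":0.8,"wx":0,"wy":0,"wz":0,"fingers":0.5},{"x":0,"y":0,"z":0.4,"wx":0,"wy":0,"wz":0,"fingers":0.5},{"x":0,"y":0,"z":0,"wx":0,"wy":0,"wz":0,"fingers":0.5},{"x":0,"y":0,"z":0,"wx":0,"wy":0,"wz":0,"fingers":0.5}]}}

```text
time: 27.48
eef_pos: [0.6123, -0.2622, 0.0321]
eef_rot: [1.84, 2.545, 0.0]
ft_force: [-0.0, 0.3, -1.9]
gripper_width: 0.0596
grasp_force: 35.0
```

```bash
python3 - <<'E'
from h import *
go(.6123,-.261,.0125,18.1)
E
```

```text
t 27.48 tcp [ 0.6123 -0.2622  0.0321] shift cm [0.12 0.04 1.96] q6 -0.76 tilt [ 0.0011 -0.0005 -1.    ]
yangle 18.3 wz 0.2
```

Request:
{"op": "send_rows", "data": {"plan": [{"x":0.1,"y":0,"z":0.7,"wx":0,"wy":0,"wz":0,"fingers":0.5},{"x":0,"y":0,"z":0.6,"wx":0,"wy":0,"wz":0,"fingers":0.5},{"x":0,"y":0,"z":0.3,"wx":0,"wy":0,"wz":0,"fingers":0.5},{"x":0,"y":0,"z":0.2,"wx":0,"wy":0,"wz":0,"fingers":0.5},{"x":0,"y":0,"z":0.1,"wx":0,"wy":0,"wz":0,"fingers":0.5},{"x":0,"y":0,"z":0.05,"wx":0,"wy":0,"wz":0,"fingers":0.5},{"x":0,"y":0,"z":0,"wx":0,"wy":0,"wz":0,"fingers":0.5},{"x":0,"y":0,"z":0,"wx":0,"wy":0,"wz":0,"fingers":0.5}]}}

```text
time: 28.15
eef_pos: [0.6116, -0.2613, 0.0125]
eef_rot: [1.841, 2.545, -0.0]
ft_force: [-4.2, 2.4, 5.8]
gripper_width: 0.0597
grasp_force: 35.0
```

Request:
{"op": "send_rows", "data": {"plan": [{"x":0,"y":0,"z":0,"wx":0,"wy":0,"wz":0,"fingers":0.7},{"x":0,"y":0,"z":0,"wx":0,"wy":0,"wz":0,"fingers":0.8},{"x":0,"y":0,"z":0,"wx":0,"wy":0,"wz":0,"fingers":1},{"x":0,"y":0,"z":0,"wx":0,"wy":0,"wz":0,"fingers":1},{"x":0,"y":0,"z":0,"wx":0,"wy":0,"wz":0,"fingers":1},{"x":0,"y":0,"z":0,"wx":0,"wy":0,"wz":0,"fingers":1}]}}

```text
time: 28.65
eef_pos: [0.6115, -0.2612, 0.0116]
eef_rot: [1.841, 2.546, -0.0]
ft_force: [0.8, -1.1, -0.1]
gripper_width: 0.0915
grasp_force: 0.0
```

Request:
{"op": "send_rows", "data": {"plan": [{"x":0,"y":0,"z":-0.5,"wx":0,"wy":0,"wz":0,"fingers":1},{"x":0,"y":0,"z":-1.5,"wx":0,"wy":0,"wz":0,"fingers":1},{"x":0,"y":0,"z":-3,"wx":0,"wy":0,"wz":0,"fingers":1},{"x":0,"y":0,"z":-4,"wx":0,"wy":0,"wz":0,"fingers":1},{"x":0,"y":0,"z":-4,"wx":0,"wy":0,"wz":0,"fingers":1},{"x":0,"y":0,"z":-4,"wx":0,"wy":0,"wz":0,"fingers":1},{"x":0,"y":0,"z":-2,"wx":0,"wy":0,"wz":0,"fingers":1},{"x":0,"y":0,"z":0,"wx":0,"wy":0,"wz":0,"fingers":1}]}}

```text
time: 29.32
eef_pos: [0.6128, -0.2618, 0.2097]
eef_rot: [1.836, 2.538, 0.003]
ft_force: [-0.2, -0.3, 0.3]
gripper_width: 0.093
grasp_force: 0.0
```

```bash
python3 - <<'E'
from h import *
T=read_camera("top");S=read_camera("scene")
cv2.imwrite("pics/fin.png",np.hstack([T["img"][130:350,150:520],S["img"][150:370,100:500]])[:,:,::-1])
go(.45,0,.3)
E
```

```text
t 29.42 tcp [ 0.6117 -0.2613  0.2035] shift cm [29.86 -7.16 -9.71] q6 -0.76 tilt [ 0.0021 -0.001  -1.    ]
```

View pics/fin.png

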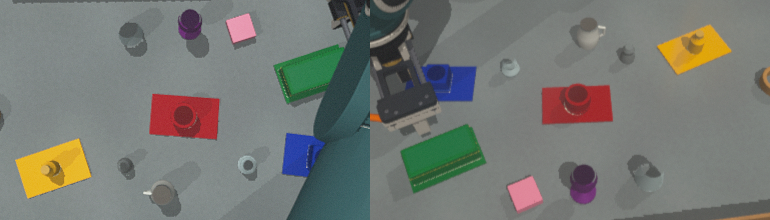

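All four pieces stand upright on their pads, and the goblet and jug haven't moved. One quick numeric check, then hand in.

```bash
python3 - <<'E'
from h import *
T=read_camera("top");S=read_camera("scene")
print("red",onz(T,(334,245),.041),onz(S,(100+577-370,150+92),.041),"pad .5258 .0035")
print("blue",onz(T,(473.7,287.5),.041),onz(S,(100+438-370,150+72),.041),"pad .440 -.2705")
print("bottle",onz(T,(201,296),.057),onz(S,(100+696-370,150+33),.057),"pad .4197 .2761")
i=cv2.cvtColor(S["img"],cv2.COLOR_RGB2HSV)
print("tin expected mid px",proj(S,(.6123,-.262,.043)),"TCP-based .6116 -.262")
E
```

```text
red [0.5261 0.0036 0.041 ] [0.5213 0.004  0.041 ] pad .5258 .0035
blue [ 0.4409 -0.2698  0.041 ] [ 0.439  -0.2668  0.041 ] pad .440 -.2705
bottle [0.4271 0.2645 0.057 ] [0.4186 0.2687 0.057 ] pad .4197 .2761
tin expected mid px (np.float64(168.74532189691953), np.float64(299.272819632381)) TCP-based .6116 -.262
```

```bash
python3 - <<'E'
from h import *
T=read_camera("top");S=read_camera("scene")
a=cv2.resize(T["img"][260:335,160:250],(400,333),interpolation=cv2.INTER_CUBIC);b=cv2.resize(S["img"][160:235,380:470],(400,333),interpolation=cv2.INTER_CUBIC)
for im,c,ou,ov in((a,T,160,260),(b,S,380,160)):
    for z,r,col in((.057,.009,(255,0,0)),(.003,.016,(0,0,255))):
        pts=[((np.array(proj(c,(.4197+r*np.cos(t),.2761+r*np.sin(t),z)))-(ou,ov)+.5)*400/90) for t in np.linspace(0,6.28,40)]
        cv2.polylines(im,[np.int32(pts)],True,col,1)
cv2.imwrite("pics/bot.png",np.hstack([a,b])[:,:,::-1])
E
```

```text
(no output)
```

View pics/bot.png

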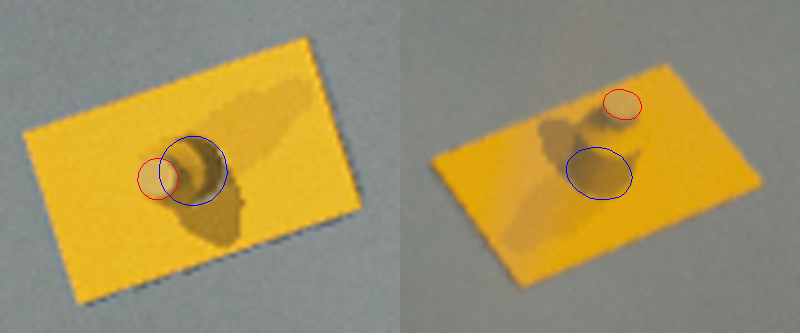

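The drawn circles for a bottle on the pad centre match the cap at (157,179) and (622,104) in the two crops, and its base too. The bottle is centred, so I'm handing in.

```bash
python3 -c "
from plant import bot
print(bot.close_job())"
```

```text
the job is handed in; nothing more can be done
None
```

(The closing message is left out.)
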